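# Tap the drying sensors on the plaster castings in pouring order

## Robot

A 6-joint arm with a two-finger parallel gripper is mounted at the origin on the work surface. World frame = base frame: x ahead of the robot, y to its left, z up, the work surface at z = 0. Lengths are in m, angles in rad, forces in N, time in s.
With the tool pointing down it reaches from about 0.35 to 0.775 m from the base axis. Payload 5.5 kg.
Tool frame: the origin (TCP) lies between the finger pads; the fingertips stand 19 mm ahead of it and the grasp point (between the pads) is the TCP (env.tcp_to_tips is the distance from the TCP to the fingertips, in m); z points along the fingers, y is the direction in which the jaws open and shut (so a half turn about z gives the same grasp; the last joint's range is limited). The gripper opens to 85 mm and grips with 20 to 120 N. Pads are 22 mm wide; open, the fingers measure 114 mm over their backs; the gripper's body (76 mm by 85 mm) begins 54 mm behind the grasp point. The pads swing forward as they close: fully open they stand 13 mm farther back than shut.
Start: joints at [-1.465, 0.313, 0.046, 1.304, 0, 1.431], TCP at [0.14, -0.558, 0.22] pointing down, gripper open.
Joint ranges: [-2.76, 2.76], [-0.86, 1.69], [-1.03, 1.26], [-2.2, 2.34], [-1.47, 1.5], [-3.14, 3.14]. Speed limits (rad/s): [2.57, 2.57, 3.14, 3.14, 3.14, 3.14].

## Interface

Orientations are given as a unit quaternion [w, x, y, z].
In Python, from workcell import env, eyes, job gives the robot as it stands. The module is installed in compiled form; this text tells all that it offers.
- The arm moves only by the tool move_arm, never from a script. Its argument "commands" is a list of rows, each a list of 3 entries, a list of its own where there are three numbers: the shift along the world's x, y, z as a fraction of full scale, then the turn, a rotation vector about the world's x, y, z as a fraction of full scale, then the gripper command: -1 is shut, 1 is fully open, values between are in proportion. In form: [[[x, y, z], [wx, wy, wz], gripper], ...]. A call has 1 to 5 rows; each row shifts and turns the commanded pose from where the row before left it; what a row does not reach is not made up. Full scale, the value 1, is 0.04 m for a shift and 8 degrees for a turn. A row lasts 1/10 s, in which the tool goes at most 50 mm and 8.59 degrees, less where a joint would pass 70% of its speed; a pose out of reach is approached as far as the arm can. A call with a number of a shift or a turn outside -1 to 1 is refused whole. A call with a gripper value outside its range is refused whole. The fingers move at their own pace and stop on an object; "newtons" is the grip in N (left out, the last holds). Time passes only in rows, so rows that do not move let the fingers close. It gives the time, the measured TCP pose, the force and the opening at its end, in the units of the state.
- env.get_state(): the state, without advancing time (a new reading comes with each control period).
- eyes.read_camera(name): name is "side" or "top"; returns a dict with "frame" (384x512x3 uint8, red, green, blue), "mtx" (3x3 intrinsics, pixels), "camera_from_world" (4x4, takes a point from world to camera coordinates). Camera axes: x right, y down, z forward; pixel columns grow to the right and rows downward; lengths in m; the calibration is good to about 2 mm. A picture is of the moment at which its call begins. There is no depth.
- job.hand_in(): hands the job in, once; it reports no verdict.
The state is a dict: "clock": time; "joint_pos": joint angles; "qvel": joint speeds; "tau": joint torques, N m; "tcp_pos": TCP position; "orientation": TCP orientation; "wrist_force": force on the tool from outside, world axes, zero at the start; "ft_torque": the same for the moment, N m; "finger_gap": finger opening in m.
Only numpy, scipy, OpenCV 4.12 (cv2) and the standard library are available. Lean on these libraries where they do the work, as an engineer would, in place of code of your own. Each camera call takes 0.05 s, during which the arm holds its last target.

## Task

Log the plaster castings that are due for a drying check, in the order they were poured: lightly tap down the blue sensor cap on the cornice, then the yellow cap on the rosette tile, then the red cap on the corbel, so that each stays down. Do not press the white cap on the baluster, which is not due yet. Do not lift, tip or shift the castings, and leave everything else on the bench where it is.

Things in the scene. Friction and masses are not known exactly. Their poses are not given: they have to be found in the camera images.
- cornice: plaster cornice piece, 90 x 130 mm, stepped on one long side, 70 mm tall without its sensor; loose, 0.35 to 1.1 kg, stands upright. Origin: centre of its underside, z up. Carries the sensor with the blue cap
- cap_blue_top (a point): centre of the top face of the blue cap: a flat round button 34 mm across that stands up to 12 mm out of a grey sensor puck 50 mm across, on top of the cornice. With the cap fully out this point is 96.5 mm above the bench; it sinks with the cap. z up
- cap_blue (a joint): how far the blue cap is pushed down, m: 0 fully out, 0.010 at its hard bottom. About 3 N (more if fast) moves it straight down; it does not spring back but stays where it is left. Pressing any casting or its sensor with over 30 N is too hard. Starts 0 to 0.001. Counts as pressed from 0.004
- rosette: square plaster rosette tile, 110 x 110 mm, ring of raised petals round its middle, 34 mm tall at the middle without its sensor; loose, 0.35 to 1.1 kg, stands upright. Origin: centre of its underside, z up. Carries the sensor with the yellow cap
- cap_yellow_top (a point): centre of the top face of the yellow cap: a flat round button 34 mm across that stands up to 12 mm out of a grey sensor puck 50 mm across, on top of the rosette. With the cap fully out this point is 60.5 mm above the bench; it sinks with the cap. z up
- cap_yellow (a joint): how far the yellow cap is pushed down, m: 0 fully out, 0.010 at its hard bottom. About 3 N (more if fast) moves it straight down; it does not spring back but stays where it is left. Pressing any casting or its sensor with over 30 N is too hard. Starts 0 to 0.001. Counts as pressed from 0.004
- corbel: plaster corbel (scroll bracket), top 105 x 85 mm, 95 mm tall without its sensor; loose, 0.35 to 1.1 kg, stands upright. Origin: centre of its underside, z up. Carries the sensor with the red cap
- cap_red_top (a point): centre of the top face of the red cap: a flat round button 34 mm across that stands up to 12 mm out of a grey sensor puck 50 mm across, on top of the corbel. With the cap fully out this point is 121.5 mm above the bench; it sinks with the cap. z up
- cap_red (a joint): how far the red cap is pushed down, m: 0 fully out, 0.010 at its hard bottom. About 3 N (more if fast) moves it straight down; it does not spring back but stays where it is left. Pressing any casting or its sensor with over 30 N is too hard. Starts 0 to 0.001. Counts as pressed from 0.004
- baluster: round turned plaster baluster, 96 mm across at the foot, 112 mm tall without its sensor; loose, 0.35 to 1.1 kg, stands upright. Origin: centre of its underside, z up. Carries the sensor with the white cap
- cap_white_top (a point): centre of the top face of the white cap: a flat round button 34 mm across that stands up to 12 mm out of a grey sensor puck 50 mm across, on top of the baluster. With the cap fully out this point is 138.5 mm above the bench; it sinks with the cap. z up
- cap_white (a joint): how far the white cap is pushed down, m: 0 fully out, 0.010 at its hard bottom. About 3 N (more if fast) moves it straight down; it does not spring back but stays where it is left. Pressing any casting or its sensor with over 30 N is too hard. Starts 0 to 0.001. Must stay out (under 0.003)
- jar: bystander: amber glass jar with black lid, 60 mm across, 75 mm tall; origin at its underside
- mug: bystander: blue mug, 76 mm across, 90 mm tall; origin at its underside
- can: bystander: steel can with paper label, 66 mm across, 95 mm tall; origin at its underside
- hammer: bystander: hammer lying flat; origin at its underside
- brush: bystander: brush lying flat; origin at its underside
- spatula: bystander: spatula lying flat; origin at its underside
- rasp: bystander: rasp with round wooden handle, about 230 mm long, lying flat; origin at its underside
There are look-alikes about, which are no part of the job. What is shaped like the corbel but green is not meant.

How it is judged:
On the way, in this order (a step that is already met when the one before it is completed fails the run):
1. the blue cap on the cornice is pressed in at least 4 mm (value of joint cap_blue above 0.004 m), for 0.1 s.
2. the yellow cap on the rosette is pressed in at least 4 mm (value of joint cap_yellow above 0.004 m), for 0.1 s.
3. the red cap on the corbel is pressed in at least 4 mm (value of joint cap_red above 0.004 m), for 0.1 s.
At the end, for the whole second after the job is handed in: Blue, yellow and red caps are each down at least 4 mm, the white cap less than 3 mm; all four castings stand at rest, upright (within 0.15 rad) and within 20 mm of where they began (value of joint each of cap_blue, cap_yellow, cap_red above 0.004 m and value of joint cap_white below 0.003 m and distance of each of cornice, rosette, corbel, baluster from where it was at the start of the episode below 0.02 m and angle between each of cornice, rosette, corbel, baluster's own z axis and vertical below 0.15 rad and linear speed of each of cornice, rosette, corbel, baluster below 0.02 m/s); the robot touches nothing.
It fails at once if a cap is pushed in 3 mm out of turn: yellow before blue is pressed, or red before yellow ((value of joint cap_yellow above 0.003 m and value of joint cap_blue below 0.004 m) or (value of joint cap_red above 0.003 m and value of joint cap_yellow below 0.004 m)).
It fails at once if the white cap is pushed in 3 mm (value of joint cap_white above 0.003 m).
It fails at once if a casting or its sensor is pressed with more than 30 N (not lightly) (contact force between any of the arm, the fingers and cornice above 30 N or contact force between any of the arm, the fingers and rosette above 30 N or contact force between any of the arm, the fingers and corbel above 30 N or contact force between any of the arm, the fingers and baluster above 30 N).
It fails at once if a casting is shifted more than 20 mm, lifted 10 mm or tipped 0.15 rad (distance of any of cornice, rosette, corbel, baluster from where it was at the start of the episode above 0.02 m or height (world z) of any of cornice, rosette, corbel, baluster above 0.01 m or angle between any of cornice, rosette, corbel, baluster's own z axis and vertical above 0.15 rad).
It fails at once if a tool, jar, can or mug is moved more than 30 mm (distance of any of jar, mug, can, hammer, brush, spatula, rasp from where it was at the start of the episode above 0.03 m).
It also fails if it takes over 48 s, if anything falls off the work surface, if the arm or the gripper's body presses on something with over 40 N, if the wrist force passes 120 N, or if a joint passes its speed limit or range.

## Working session

There is one attempt and no reset: what is moved stays moved. The work goes in short steps, Python scripts to look and compute and a tool call to move; the robot and the scene stay as the last step left them, time stands still between calls to the robot, and variables do not carry over. Pictures are saved under pics/ and viewed, and the job is handed in when it is done.

Besides the shell and the picture viewer there is one more tool, called after "Emit:" as name([rows], argument=value, ...), one row to a line, values as JSON. move_arm: Moves the arm, as the interface text tells. Its arguments: {"type":"object","properties":{"commands":{"type":"array","items":{"type":"array"}},"newtons":{"type":"number"}},"required":["commands"]}

```bash
mkdir -p pics; python3 - <<'E'
from workcell import env,eyes,job
import cv2,numpy as np
s=env.get_state(); print(s)
for n in("top","side"):
    r=eyes.read_camera(n); cv2.imwrite(f"pics/{n}0.png",r["frame"][:,:,::-1]); print(n,r["mtx"].round(1).tolist(),r["camera_from_world"].round(3).tolist())
    np.savez(f"{n}0.npz",**r)
E
```

```text
{'clock': 0.0, 'joint_pos': array([-1.46461175e+00,  3.14033669e-01,  4.49793186e-02,  1.30360071e+00,
       -2.47137855e-05,  1.43119271e+00]), 'qvel': array([ 0.00028558, -0.00020852, -0.00229652, -0.00068371, -0.00098925,
        0.00075481]), 'tau': array([ 7.50250947e-04, -4.80623889e+01,  2.98534960e+01,  1.92341645e-02,
       -2.21747096e-04, -7.65919914e-07]), 'tcp_pos': array([ 0.13983361, -0.55718863,  0.21929011]), 'orientation': array([-9.29442905e-04,  9.92457590e-01,  1.22584943e-01,  3.17337963e-06]), 'wrist_force': array([-0.55034579,  0.06927709,  0.62586182]), 'ft_torque': array([0.01735388, 0.00423726, 0.02944686]), 'finger_gap': 0.0851291452956033}
top [[421.9, 0.0, 251.0], [0.0, 421.9, 193.7], [0.0, 0.0, 1.0]] [[0.01, -1.0, 0.013, 0.067], [-0.987, -0.012, -0.158, 0.569], [0.158, -0.011, -0.987, 1.453], [0.0, 0.0, 0.0, 1.0]]
side [[424.2, 0.0, 255.0], [0.0, 424.2, 196.5], [0.0, 0.0, 1.0]] [[-0.735, -0.678, 0.013, 0.466], [-0.341, 0.353, -0.871, 0.236], [0.586, -0.645, -0.491, 1.186], [0.0, 0.0, 0.0, 1.0]]
```

View pics/top0.png

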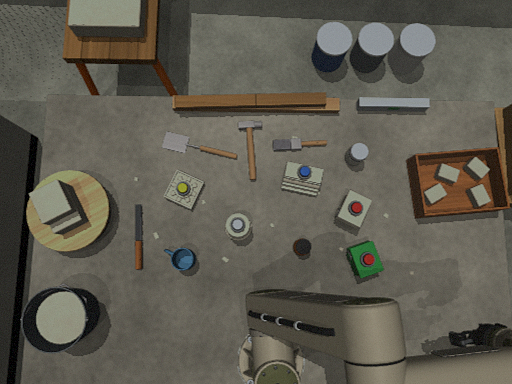

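View pics/side0.png

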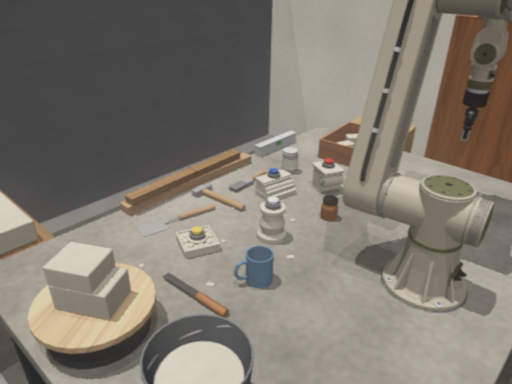

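The top view shows the blue cap near (304,172), yellow (183,188), red (356,208), white (238,226), and the green decoy's red cap at (368,260). I'll measure these in both views.

```bash
cat > h.py <<'E'
import cv2,numpy as np
def ray(r,px):
    T=r["camera_from_world"];R=T[:3,:3];t=T[:3,3]
    d=R.T@np.linalg.solve(r["mtx"],[px[0],px[1],1.]);return -R.T@t,d
def onz(r,px,z):
    o,d=ray(r,px);return (o+d*(z-o[2])/d[2])
def proj(r,p):
    T=r["camera_from_world"];c=T[:3,:3]@np.array(p)+T[:3,3];q=r["mtx"]@c;return q[:2]/q[2]
def blobs(f,col):
    hsv=cv2.cvtColor(np.ascontiguousarray(f),cv2.COLOR_RGB2HSV);H,S,V=cv2.split(hsv)
    m={'blue':(H>100)&(H<125)&(S>140)&(V>60),'yellow':(H>22)&(H<34)&(S>140)&(V>80),'red':((H<6)|(H>174))&(S>150)&(V>80)}[col]
    n,l,st,c=cv2.connectedComponentsWithStats(m.astype(np.uint8))
    return [(c[i],st[i].tolist()) for i in range(1,n) if st[i][4]>15]
def two(a,pa,b,pb):
    o1,d1=ray(a,pa);o2,d2=ray(b,pb)
    s=np.linalg.lstsq(np.c_[d1,-d2],o2-o1,rcond=None)[0];p,q=o1+d1*s[0],o2+d2*s[1]
    return (p+q)/2,np.linalg.norm(p-q)
E
python3 - <<'E'
from h import *
Z=dict(blue=.0965,yellow=.0605,red=.1215)
t=dict(np.load("top0.npz"));s=dict(np.load("side0.npz"))
for k in Z:
    for n,r in(("top",t),("side",s)):
        for c,st in blobs(r["frame"],k): print(k,n,c.round(1),st,onz(r,c,Z[k]-.004).round(4))
for n,r in(("t",t),("s",s)):
    f=r["frame"][...,::-1]
    cs={'t':[(304,172),(183,188),(356,208),(238,226)],'s':[(273,175),(197,234),(328,165),(272,204)]}[n]
    cv2.imwrite(f"pics/z{n}.png",np.vstack([np.hstack([cv2.resize(f[y-25:y+25,x-33:x+33],(396,300),interpolation=cv2.INTER_CUBIC) for x,y in cs[i:i+2]]) for i in(0,2)]))
E
```

```text
blue top [304.5 171. ] [300, 167, 10, 9, 73] [ 0.6427 -0.111   0.0925]
yellow top [182.2 187.3] [178, 183, 9, 9, 67] [0.5861 0.316  0.0565]
red top [356.3 207.1] [352, 203, 10, 9, 75] [ 0.5154 -0.2812  0.1175]
red top [368.5 258.9] [364, 254, 10, 10, 80] [ 0.3432 -0.3165  0.1175]
red side [328.8 160.1] [326, 158, 7, 5, 22] [ 0.5098 -0.2751  0.1175]
```

View pics/zt.png

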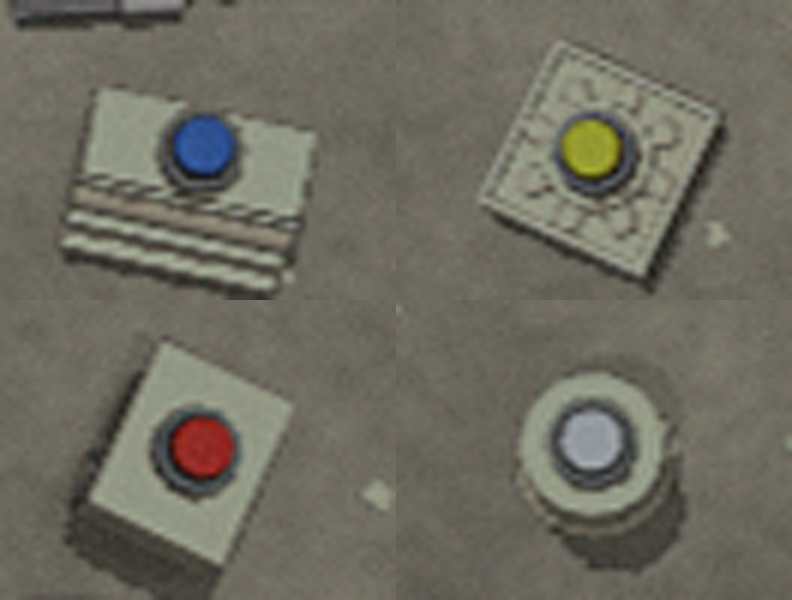

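View pics/zs.png

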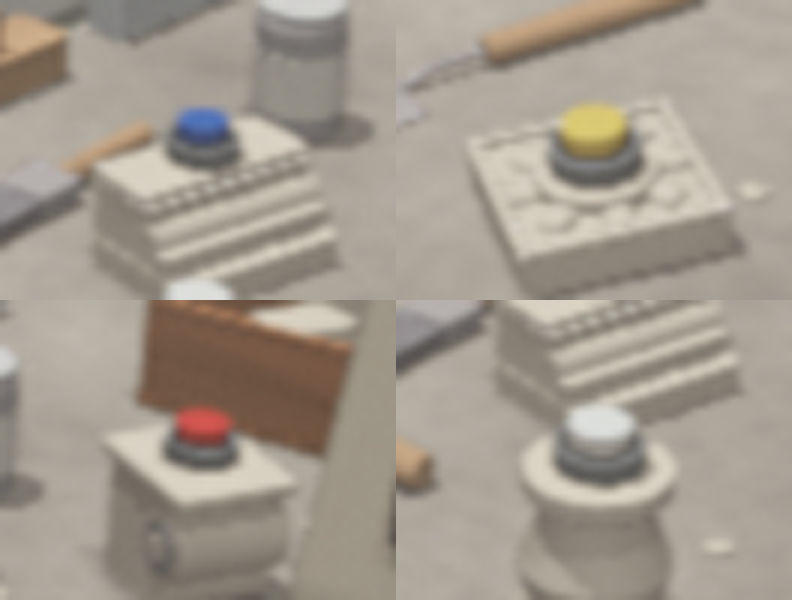

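```bash
python3 - <<'E'
from h import *
t=dict(np.load("top0.npz"));s=dict(np.load("side0.npz"))
for k,z,pt,ps in(("blue",.0965,(304.3,170.8),(273.4,169.5)),("yellow",.0605,(182,187.2),(196.8,228)),("red",.1215,(356.3,206.9),(328.6,159.2)),("white",.1385,(237.,223.6),(272.8,199.3))):
    print(k,onz(t,pt,z).round(4),onz(s,ps,z).round(4),*[np.round(x,4) for x in two(t,pt,s,ps)])
E
```

```text
blue [ 0.6425 -0.1097  0.0965] [ 0.6346 -0.1     0.0965] [ 0.6438 -0.1108  0.0898] 0.0004
yellow [0.5858 0.3162 0.0605] [0.5832 0.3176 0.0605] [0.5857 0.3161 0.0587] 0.0009
red [ 0.5154 -0.28    0.1215] [ 0.5101 -0.2738  0.1215] [ 0.5155 -0.2814  0.1174] 0.0011
white [0.4531 0.1194 0.1385] [0.4442 0.1279 0.1385] [0.4529 0.119  0.1315] 0.002
```

Both views agree to within a few mm, and the heights are plausible. The top-view rays on the known heights give blue (0.6425,-0.110), yellow (0.586,0.316) and red (0.515,-0.280). Next I'll travel with the gripper shut.

Emit:
move_arm([
  [[0.9,0.8,0],[0,0,0.6],-1],
  [[0.9,0.8,0],[0,0,0.6],-1],
  [[0.9,0.8,0],[0,0,0.6],-1],
  [[0.9,0.8,0],[0,0,0.6],-1],
  [[0.9,0.8,0],[0,0,0.6],-1],
], newtons=30)

```text
clock: 0.6
tcp_pos: [0.3209, -0.3961, 0.2199]
orientation: [-0.0, 0.945, 0.328, 0.0]
wrist_force: [0.3, -0.3, 0.0]
finger_gap: 0.0126
```

```bash
python3 -c "
from workcell import env
s=env.get_state();print(env.tcp_to_tips,s['clock'],s['joint_pos'].round(3),s['tcp_pos'].round(4),s['orientation'].round(3),s['wrist_force'].round(2),s['finger_gap'])"
```

```text
0.019 0.6 [-1.048  0.187 -0.12   1.264  0.     1.426] [ 0.3209 -0.3961  0.2199] [-0.     0.945  0.328  0.   ] [ 0.3  -0.32  0.02] 0.01258842129453616
```

Emit:
move_arm([
  [[0.9,0.8,0],[0,0,0.6],-1],
  [[0.9,0.8,0],[0,0,0.6],-1],
  [[0.9,0.8,0],[0,0,0.6],-1],
  [[0.9,0.8,0],[0,0,0.6],-1],
  [[0.9,0.8,0],[0,0,0.6],-1],
])

```text
clock: 1.1
tcp_pos: [0.501, -0.236, 0.2199]
orientation: [-0.0, 0.856, 0.517, -0.0]
wrist_force: [-0.2, -1.6, 0.1]
finger_gap: 0.0
```

Emit:
move_arm([
  [[0.9,0.8,0],[0,0,0.6],-1],
  [[0.9,0.8,0],[0,0,0.6],-1],
  [[0.7,0.6,0],[0,0,0.6],-1],
  [[0.4,0.4,0],[0,0,0],-1],
  [[0,0,0],[0,0,0],-1],
])

```text
clock: 1.6
tcp_pos: [0.6174, -0.1311, 0.219]
orientation: [-0.001, 0.784, 0.621, -0.0]
wrist_force: [-0.1, 0.1, -0.1]
finger_gap: 0.0003
```

Emit:
move_arm([
  [[0.63,0.53,0],[0,0,0],-1],
  [[0,0,-0.8],[0,0,0],-1],
  [[0,0,-0.8],[0,0,0],-1],
  [[0,0,-0.5],[0,0,0],-1],
  [[0,0,0],[0,0,0],-1],
])

```text
clock: 2.1
tcp_pos: [0.6379, -0.1125, 0.1322]
orientation: [-0.003, 0.786, 0.619, -0.002]
wrist_force: [0.4, -0.1, -0.2]
finger_gap: 0.0
```

```bash
python3 - <<'E'
from workcell import env,eyes,job
import cv2,numpy as np
P=[]
for n,x,y in(("top",304,170),("side",273,165)):
    r=eyes.read_camera(n);f=r["frame"][:,:,::-1];P.append(cv2.resize(f[y-40:y+40,x-40:x+40],(400,400),interpolation=cv2.INTER_CUBIC))
cv2.imwrite("pics/b1.png",np.hstack(P));print(env.get_state()['tcp_pos'])
E
```

```text
[ 0.64045644 -0.11311825  0.13631686]
```

View pics/b1.png

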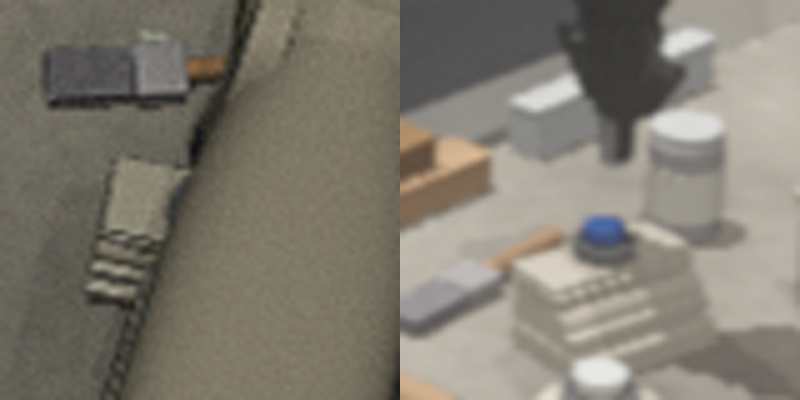

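```bash
python3 - <<'E'
from h import *
from workcell import env
s=dict(np.load("side0.npz"));st=env.get_state();p=st['tcp_pos'];print(p,st['joint_pos'].round(3))
print(proj(s,p-[0,0,.019]), "cap",proj(s,[.6425,-.11,.0965]))
from scipy.spatial.transform import Rotation as R
q=st['orientation'];print(R.from_quat(np.r_[q[1:],q[0]]).as_matrix().round(3))
E
```

```text
[ 0.64045644 -0.11311825  0.13631686] [-0.298  0.493  0.109  1.188 -0.     1.51 ]
[274.68702026 162.87172675] cap [273.52822027 168.02991387]
[[ 0.235  0.972 -0.001]
 [ 0.972 -0.235  0.   ]
 [-0.    -0.001 -1.   ]]
```

```bash
python3 - <<'E'
from h import *
from workcell import env,eyes
r=eyes.read_camera("side");f=r["frame"][:,:,::-1].copy();print(np.abs(r["camera_from_world"]-np.load("side0.npz")["camera_from_world"]).max())
p=env.get_state()['tcp_pos'];print(p, proj(r,p-[0,0,.019]))
x,y=273,165
c=cv2.resize(f[y-30:y+30,x-40:x+40],(800,600),interpolation=cv2.INTER_CUBIC)
for q in([.6425,-.11,.0965],p-[0,0,.019],p):
    u=proj(r,q);cv2.circle(c,(int((u[0]-x+40.5)*10),int((u[1]-y+30.5)*10)),4,(0,255,0),-1)
cv2.imwrite("pics/b2.png",c)
E
```

```text
0.0
[ 0.64132627 -0.11328449  0.13741843] [274.54831244 162.51950017]
```

View pics/b2.png

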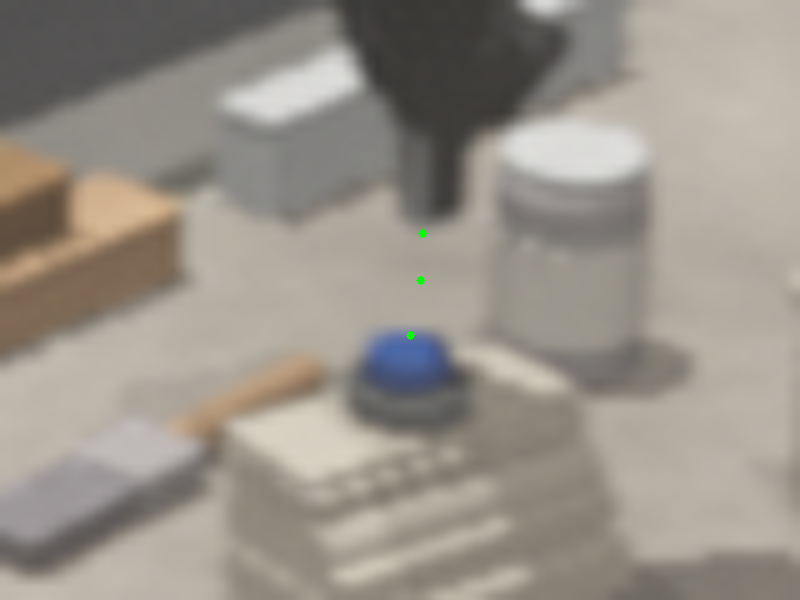

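```bash
python3 - <<'E'
from h import *
from workcell import env,eyes
s=dict(np.load("side0.npz"));t=dict(np.load("top0.npz"))
p=np.array([.1398,-.5572,.2193])
print(proj(s,p),proj(s,p-[0,0,.006]),proj(s,p-[0,0,.019]),proj(t,p))
c=s["frame"][80:150,430:512,::-1];c=cv2.resize(c,(656,560),interpolation=cv2.INTER_CUBIC);
u=proj(s,p-[0,0,.006]);cv2.circle(c,(int((u[0]-429.5)*8),int((u[1]-79.5)*8)),4,(0,255,0),-1);cv2.imwrite("pics/i.png",c)
st=env.get_state();print(st['tcp_pos'],st['qvel'].round(4),st['wrist_force'])
E
```

```text
[462.55197671 140.76051808] [462.12828902 142.32458002] [461.21589415 145.69272627] [460.60195219 328.19538731]
[ 0.64132627 -0.11328449  0.13741843] [ 0.0018 -0.011   0.0176 -0.0026  0.0007 -0.0008] [-0.30696832  0.17138168 -0.81093483]
```

View pics/i.png

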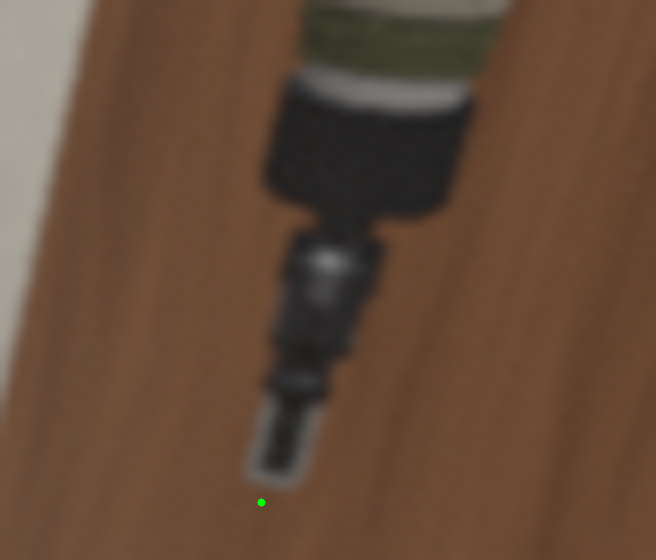

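```bash
python3 - <<'E'
from h import *
from workcell import env,eyes
s=eyes.read_camera("side");t=eyes.read_camera("top")
np.savez("side1.npz",**s);np.savez("top1.npz",**t)
p=env.get_state()['tcp_pos'];print(p)
a=s["frame"][:,:,::-1].copy();b=t["frame"][:,:,::-1].copy()
for r,i in((s,a),(t,b)):
    for q in([0,0,0],p,p+[0,0,.1],p+[0,0,.2]):
        u=proj(r,q);print(u);cv2.circle(i,(int(u[0]+.5),int(u[1]+.5)),2,(0,255,0),-1)
cv2.imwrite("pics/f1.png",a);cv2.imwrite("pics/f2.png",b)
E
```

```text
[ 0.64203743 -0.11328563  0.13818203]
[421.6043945  280.78940924]
[274.59482838 157.59222004]
[275.6045227  131.99284812]
[276.68163403 104.68421317]
[270.42448742 358.92243877]
[307.0778346  168.31781069]
[311.69494206 161.38105672]
[317.05838524 153.32300609]
```

View pics/f1.png

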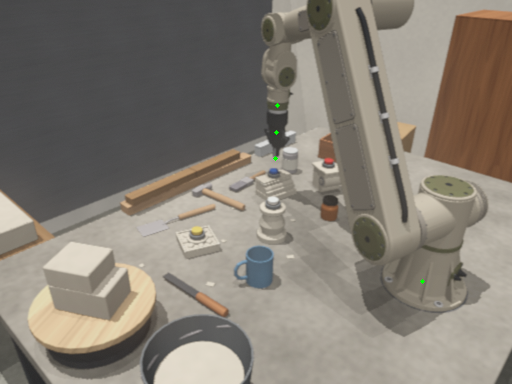

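View pics/f2.png

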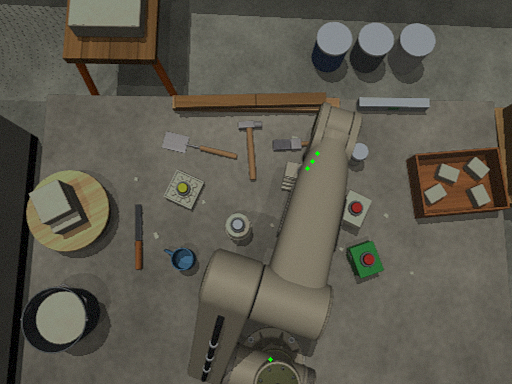

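Emit:
move_arm([
  [[0,0.07,-0.2],[0,0,0],-1],
  [[0,0,-0.2],[0,0,0],-1],
  [[0,0,-0.1],[0,0,0],-1],
  [[0,0,0],[0,0,0],-1],
  [[0,0,0],[0,0,0],-1],
])

```text
clock: 2.85
tcp_pos: [0.641, -0.1097, 0.116]
orientation: [-0.0, 0.785, 0.619, -0.0]
wrist_force: [0.6, -0.1, 0.4]
finger_gap: 0.0002
```

```bash
cat > look.py <<'E'
from h import *
from workcell import env,eyes
import sys
x,y=int(sys.argv[1]),int(sys.argv[2])
r=eyes.read_camera("side");f=r["frame"][:,:,::-1]
s=env.get_state();print(s['clock'],s['tcp_pos'].round(4),s['wrist_force'].round(2),proj(r,s['tcp_pos']-[0,0,.019]).round(1))
cv2.imwrite(f"pics/{sys.argv[3]}.png",cv2.resize(f[y-30:y+30,x-40:x+40],(800,600),interpolation=cv2.INTER_CUBIC))
E
python3 look.py 273 165 b3
```

```text
2.9 [ 0.6412 -0.1097  0.1162] [ 0.21 -0.56 -0.21] [273.8 168. ]
```

View pics/b3.png

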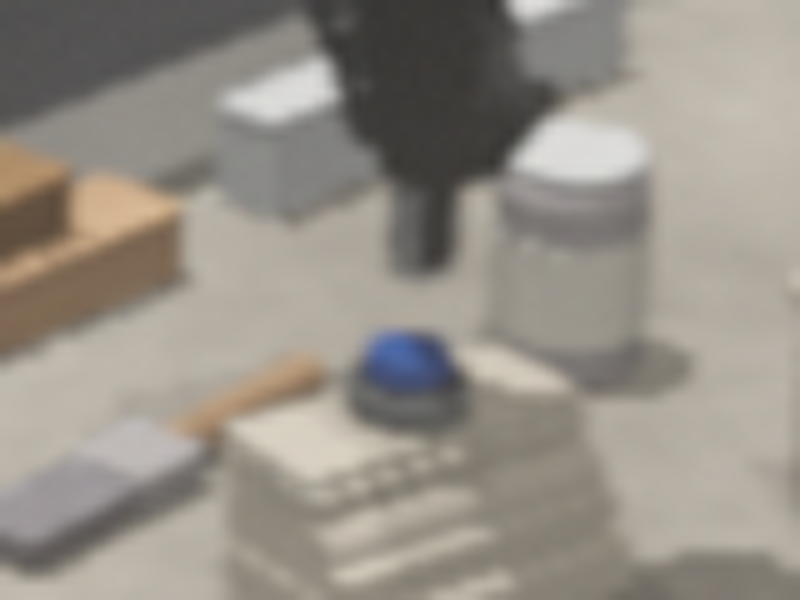

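Emit:
move_arm([
  [[0,0,-0.05],[0,0,0],-1],
  [[0,0,-0.05],[0,0,0],-1],
  [[0,0,0],[0,0,0],-1],
])

```text
clock: 3.2
tcp_pos: [0.641, -0.1097, 0.1119]
orientation: [-0.0, 0.785, 0.619, -0.0]
wrist_force: [-1.1, 0.1, 0.7]
finger_gap: -0.0002
```

```bash
python3 look.py 273 165 b4
```

```text
3.25 [ 0.641  -0.1098  0.1121] [-0.19  0.33  0.13] [273.8 169. ]
```

View pics/b4.png

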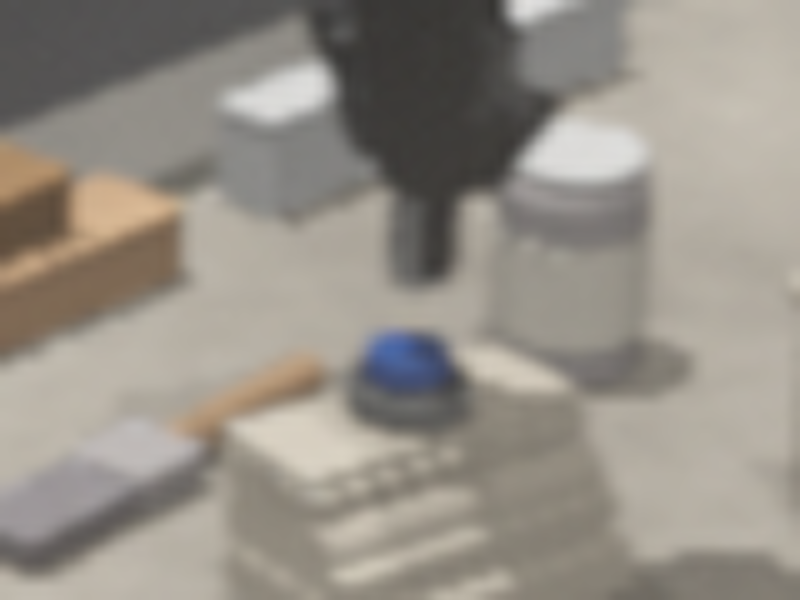

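Emit:
move_arm([
  [[0,0,-0.06],[0,0,0],-1],
  [[0,0,-0.06],[0,0,0],-1],
  [[0,0,-0.06],[0,0,0],-1],
  [[0,0,0],[0,0,0],-1],
])

```text
clock: 3.65
tcp_pos: [0.6407, -0.1096, 0.1044]
orientation: [-0.0, 0.785, 0.619, -0.0]
wrist_force: [-0.4, -0.1, -0.2]
finger_gap: 0.0003
```

```bash
python3 look.py 273 165 b5
```

```text
3.7 [ 0.6409 -0.1097  0.1046] [0.03 0.82 0.07] [273.7 170.8]
```

View pics/b5.png

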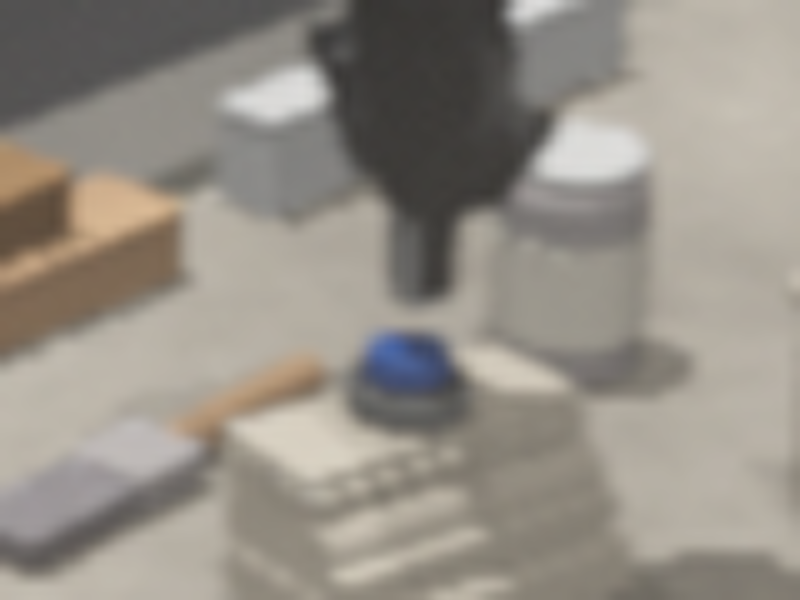

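```bash
python3 - <<'E'
from h import *
s=dict(np.load("side1.npz"));t=dict(np.load("top1.npz"))
a=cv2.resize(s["frame"][0:170,200:330,::-1],None,fx=3.5,fy=3.5,interpolation=cv2.INTER_CUBIC)
b=cv2.resize(t["frame"][90:190,280:370,::-1],None,fx=3.5,fy=3.5,interpolation=cv2.INTER_CUBIC)
c=np.zeros((595,800,3),np.uint8);c[:a.shape[0],:a.shape[1]]=a;c[:b.shape[0],470:470+b.shape[1]]=b
cv2.imwrite("pics/w.png",c)
for p in((270,60),(280,30)):
  for q in((335,125),(340,115)): print(p,q,two(s,p,t,q))
E
```

```text
(270, 60) (335, 125) (array([ 0.68662522, -0.13277603,  0.47823495]), np.float64(0.013188679819662265))
(270, 60) (340, 115) (array([ 0.71063185, -0.15131006,  0.47297148]), np.float64(0.0007036065974438931))
(280, 30) (335, 125) (array([ 0.64514061, -0.11561217,  0.58112042]), np.float64(0.00424592927713702))
(280, 30) (340, 115) (array([ 0.66582621, -0.1318134 ,  0.57840478]), np.float64(0.015776875672483204))
```

View pics/w.png

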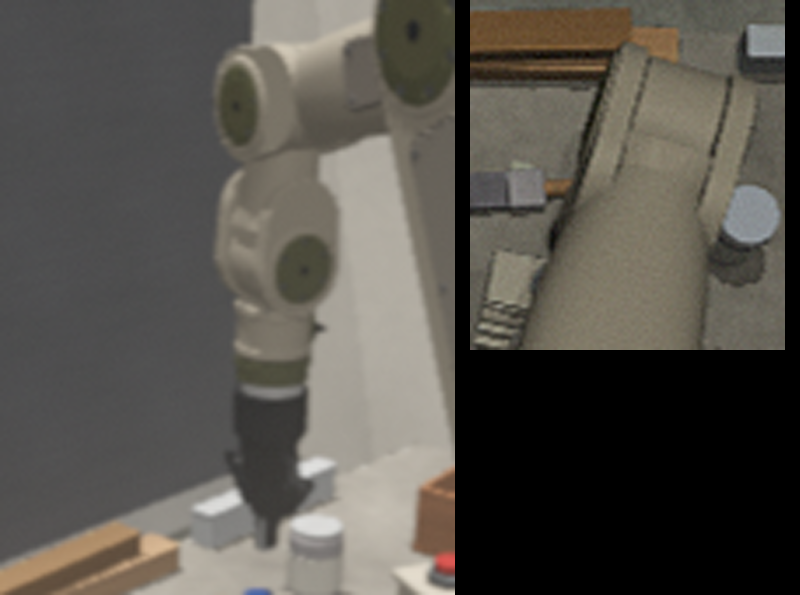

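The top-view wrist agrees with the reported XY, and the finger's shadow falls on the cap. That means the shut tips sit higher than the nominal 19 mm rather than being displaced sideways. I'll keep descending slowly and watch the force.

Emit:
move_arm([
  [[0,0,-0.06],[0,0,0],-1],
  [[0,0,-0.06],[0,0,0],-1],
  [[0,0,-0.06],[0,0,0],-1],
  [[0,0,0],[0,0,0],-1],
])

```text
clock: 4.1
tcp_pos: [0.6408, -0.1097, 0.0973]
orientation: [-0.0, 0.785, 0.619, -0.0]
wrist_force: [1.2, 0.1, 0.0]
finger_gap: 0.0
```

Emit:
move_arm([
  [[0,0,-0.05],[0,0,0],-1],
  [[0,0,-0.05],[0,0,0],-1],
  [[0,0,0],[0,0,0],-1],
])

```text
clock: 4.4
tcp_pos: [0.6409, -0.1097, 0.0935]
orientation: [-0.0, 0.785, 0.619, -0.0]
wrist_force: [-0.6, 0.3, 0.1]
finger_gap: -0.0001
```

```bash
python3 look.py 273 165 b6
```

```text
4.45 [ 0.641  -0.1097  0.0936] [0.51 0.09 0.08] [273.6 173.4]
```

View pics/b6.png

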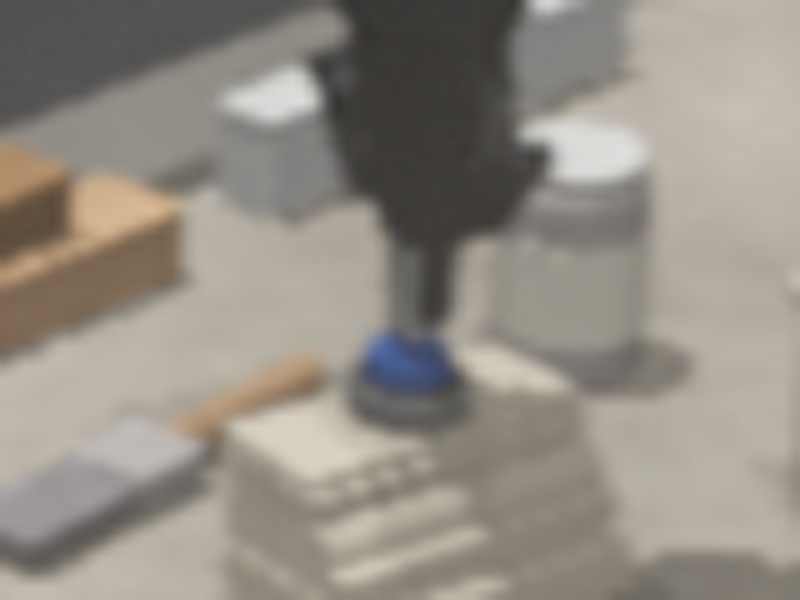

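Emit:
move_arm([
  [[0,0,-0.05],[0,0,0],-1],
  [[0,0,-0.05],[0,0,0],-1],
  [[0,0,0],[0,0,0],-1],
])

```text
clock: 4.75
tcp_pos: [0.6409, -0.1097, 0.0894]
orientation: [-0.0, 0.785, 0.619, -0.0]
wrist_force: [-0.1, -0.4, 0.4]
finger_gap: -0.0003
```

```bash
python3 look.py 273 165 b7
```

```text
4.8 [ 0.6409 -0.1097  0.0896] [0.29 0.29 0.3 ] [273.6 174.4]
```

View pics/b7.png

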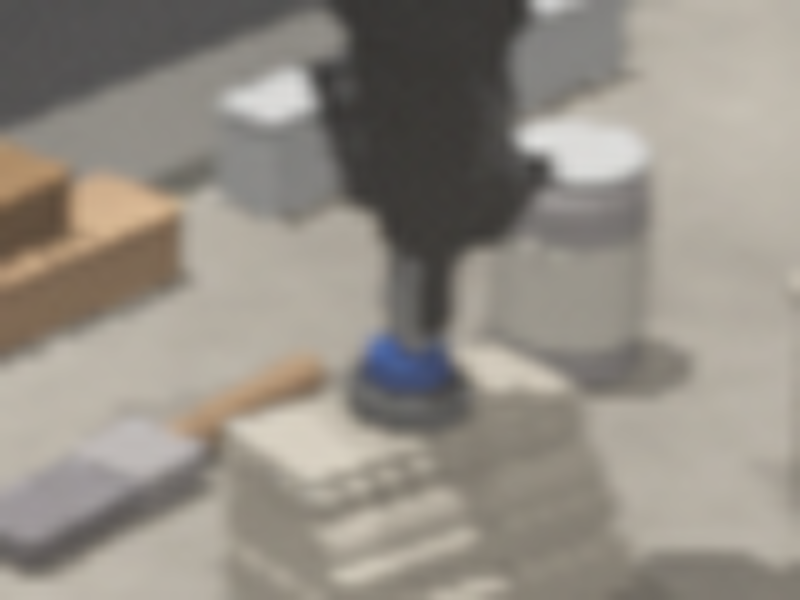

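The finger now overlaps the blue cap in the picture (tip at about (420,345)), so it is above the cap. It sits about 4 mm to image right of centre, so I'll nudge it and press on.

Emit:
move_arm([
  [[0.06,0.05,0],[0,0,0],-1],
  [[0,0,-0.04],[0,0,0],-1],
  [[0,0,-0.04],[0,0,0],-1],
])

```text
clock: 5.1
tcp_pos: [0.6437, -0.1077, 0.0866]
orientation: [0.0, 0.785, 0.619, 0.0]
wrist_force: [0.2, 0.3, 0.3]
finger_gap: 0.0001
```

Emit:
move_arm([
  [[0,0,-0.04],[0,0,0],-1],
  [[0,0,-0.04],[0,0,0],-1],
])

```text
clock: 5.3
tcp_pos: [0.6436, -0.1077, 0.0837]
orientation: [0.0, 0.785, 0.619, 0.0]
wrist_force: [-0.9, 0.6, 3.1]
finger_gap: 0.0
```

Emit:
move_arm([
  [[0,0,-0.04],[0,0,0],-1],
  [[0,0,0],[0,0,0],-1],
])

```text
clock: 5.5
tcp_pos: [0.6435, -0.1077, 0.0818]
orientation: [0.0, 0.785, 0.619, 0.0]
wrist_force: [1.2, 2.1, 1.5]
finger_gap: -0.0001
```

Emit:
move_arm([
  [[0,0,-0.04],[0,0,0],-1],
  [[0,0,-0.04],[0,0,0],-1],
])

```text
clock: 5.7
tcp_pos: [0.6435, -0.1077, 0.0787]
orientation: [0.0, 0.785, 0.619, 0.0]
wrist_force: [-1.2, 0.8, 3.3]
finger_gap: -0.0003
```

```bash
python3 look.py 273 165 b8
```

```text
5.75 [ 0.6435 -0.1077  0.0784] [0.01 0.61 2.87] [272.6 177. ]
```

View pics/b8.png

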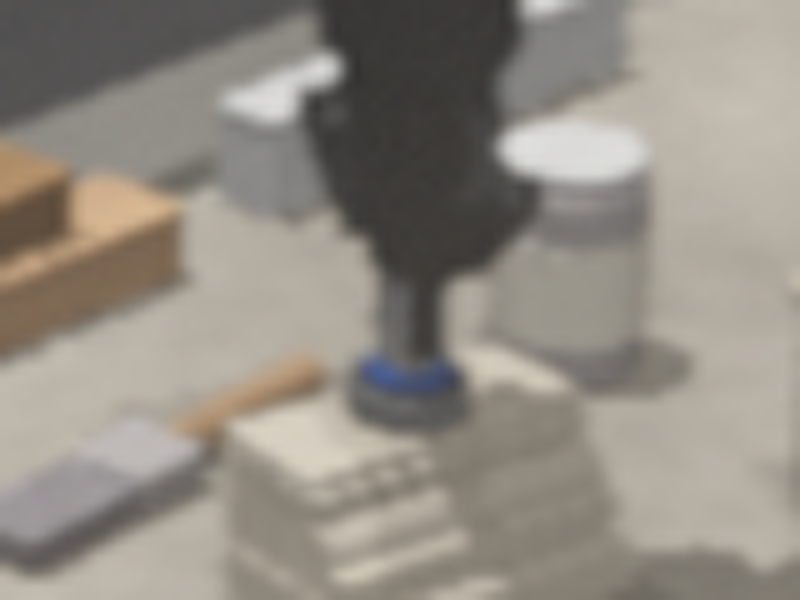

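Emit:
move_arm([
  [[0,0,-0.03],[0,0,0],-1],
  [[0,0,0],[0,0,0],-1],
])

```text
clock: 5.95
tcp_pos: [0.6435, -0.1077, 0.0772]
orientation: [-0.0, 0.785, 0.619, 0.0]
wrist_force: [0.4, 0.9, 1.8]
finger_gap: -0.0005
```

Emit:
move_arm([
  [[0,0,0.3],[0,0,0],-1],
  [[0,0,0.8],[0,0,0],-1],
  [[0,0,0.9],[0,0,0],-1],
  [[0,0,0.7],[0,0,0],-1],
  [[0,0,0],[0,0,0],-1],
])

```text
clock: 6.45
tcp_pos: [0.6462, -0.1087, 0.1914]
orientation: [0.004, 0.785, 0.619, 0.003]
wrist_force: [0.8, 0.2, 0.3]
finger_gap: -0.0003
```

```bash
python3 look.py 273 165 b9
```

```text
6.5 [ 0.6452 -0.1084  0.1887] [ 0.18 -0.27 -0.78] [273.4 149.8]
```

View pics/b9.png

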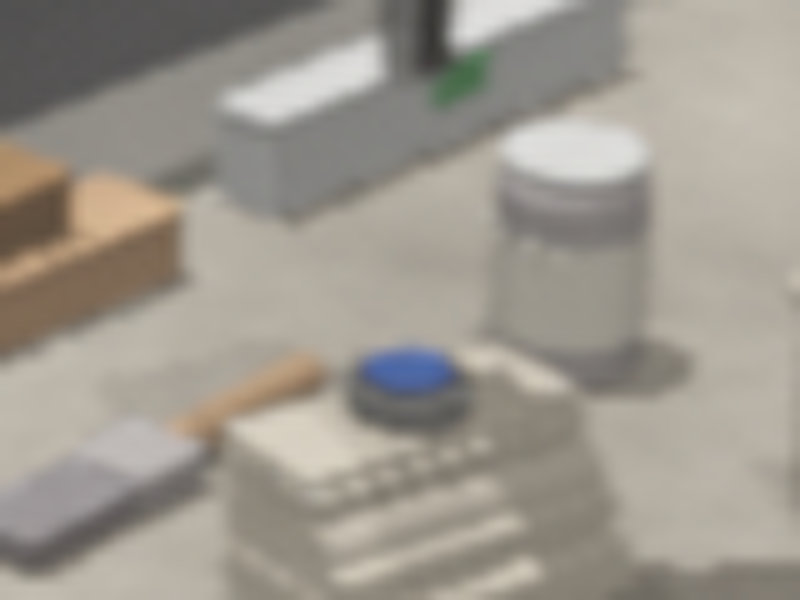

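Blue cap is down about 8–9 mm (its top moved from row 347 to 370 in the crop), and the cornice hasn't moved. Real tips sit about 11 mm behind the TCP when shut, so yellow contact should come at TCP z ≈ 0.049.

Emit:
move_arm([
  [[-0.1,0.95,0],[0,0,0.4],-1],
  [[-0.1,0.95,0],[0,0,0.4],-1],
  [[-0.1,0.95,0],[0,0,0.4],-1],
  [[-0.1,0.95,0],[0,0,0.4],-1],
  [[-0.1,0.95,0],[0,0,0.4],-1],
])

```text
clock: 7.0
tcp_pos: [0.6224, 0.0835, 0.1841]
orientation: [-0.001, 0.691, 0.723, -0.001]
wrist_force: [0.3, -0.5, 0.2]
finger_gap: 0.0002
```

Emit:
move_arm([
  [[-0.1,0.95,0],[0,0,0.4],-1],
  [[-0.1,0.95,0],[0,0,0.4],-1],
  [[-0.1,0.95,0],[0,0,0.4],-1],
  [[-0.1,0.95,0],[0,0,0.4],-1],
  [[-0.1,0.95,0],[0,0,0.4],-1],
])

```text
clock: 7.5
tcp_pos: [0.6025, 0.2735, 0.184]
orientation: [-0.001, 0.583, 0.812, -0.001]
wrist_force: [1.2, 0.3, 0.3]
finger_gap: 0.0002
```

Emit:
move_arm([
  [[-0.4,0.5,0],[0,0,0],-1],
  [[0,0,0],[0,0,0],-1],
  [[0,0,0],[0,0,0],-1],
])

```text
clock: 7.8
tcp_pos: [0.5867, 0.2924, 0.1843]
orientation: [-0.0, 0.584, 0.812, -0.001]
wrist_force: [-0.6, 0.2, -0.1]
finger_gap: -0.0001
```

```bash
python3 look.py 197 225 y1
```

```text
7.85 [0.5872 0.2918 0.1845] [ 0.23 -0.06 -0.34] [200.7 194.5]
```

Emit:
move_arm([
  [[0,0.64,0],[0,0,0],-1],
  [[0,0,-0.8],[0,0,0],-1],
  [[0,0,-0.9],[0,0,0],-1],
  [[0,0,-0.9],[0,0,0],-1],
  [[0,0,-0.2],[0,0,0],-1],
])

```text
clock: 8.35
tcp_pos: [0.5849, 0.3151, 0.0683]
orientation: [-0.002, 0.585, 0.811, -0.004]
wrist_force: [-0.7, -0.2, -0.6]
finger_gap: 0.0002
```

Emit:
move_arm([
  [[0,0,0],[0,0,0],-1],
  [[0,0,0],[0,0,0],-1],
])

```text
clock: 8.55
tcp_pos: [0.5889, 0.3175, 0.0751]
orientation: [0.001, 0.585, 0.811, 0.001]
wrist_force: [0.6, 0.3, 1.1]
finger_gap: 0.0001
```

```bash
python3 look.py 197 225 y2
```

```text
8.6 [0.5893 0.3179 0.0758] [-0.23 -0.42 -0.26] [195.5 228.3]
```

View pics/y2.png

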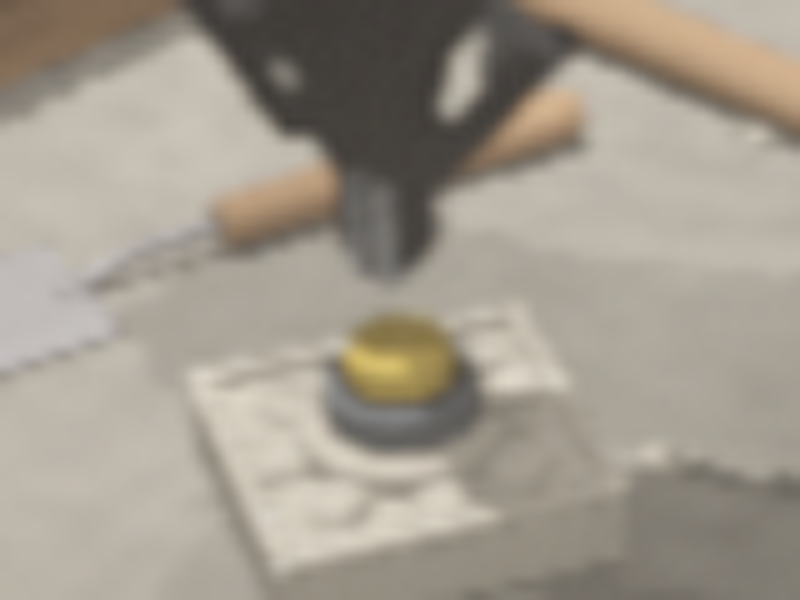

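Emit:
move_arm([
  [[-0.05,-0.05,-0.2],[0,0,0],-1],
  [[0,0,-0.2],[0,0,0],-1],
  [[0,0,-0.1],[0,0,0],-1],
  [[0,0,0],[0,0,0],-1],
])

```text
clock: 9.0
tcp_pos: [0.5848, 0.3156, 0.0525]
orientation: [-0.0, 0.584, 0.812, -0.001]
wrist_force: [-0.2, 1.3, -0.1]
finger_gap: 0.0003
```

Emit:
move_arm([
  [[0,0,-0.04],[0,0,0],-1],
  [[0,0,-0.04],[0,0,0],-1],
  [[0,0,0],[0,0,0],-1],
])

```text
clock: 9.3
tcp_pos: [0.5855, 0.3159, 0.0501]
orientation: [0.0, 0.584, 0.812, -0.0]
wrist_force: [0.4, -0.9, -0.7]
finger_gap: -0.0
```

Emit:
move_arm([
  [[0,0,-0.04],[0,0,0],-1],
  [[0,0,-0.04],[0,0,0],-1],
])

```text
clock: 9.5
tcp_pos: [0.5858, 0.316, 0.0475]
orientation: [0.0, 0.584, 0.811, 0.0]
wrist_force: [-1.2, -0.5, 3.8]
finger_gap: 0.0001
```

Emit:
move_arm([
  [[0,0,-0.04],[0,0,0],-1],
  [[0,0,-0.04],[0,0,0],-1],
])

```text
clock: 9.7
tcp_pos: [0.5858, 0.316, 0.0441]
orientation: [0.0, 0.584, 0.811, 0.0]
wrist_force: [0.6, 0.2, 3.0]
finger_gap: 0.0002
```

```bash
python3 look.py 197 225 y3
```

```text
9.75 [0.5858 0.316  0.0438] [ 0.11 -0.22  2.87] [197.3 237.1]
```

View pics/y3.png

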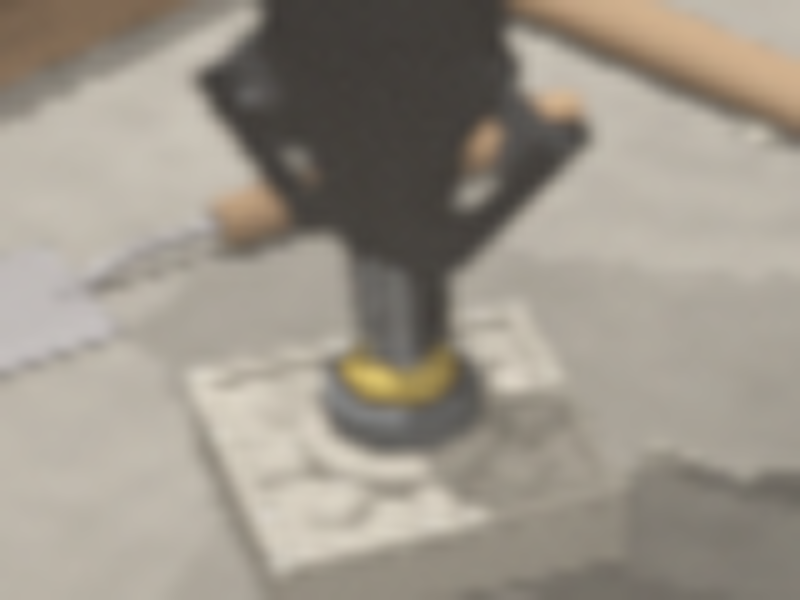

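Contact came near 0.049 as expected. I'll press about 3 mm more.

Emit:
move_arm([
  [[0,0,-0.04],[0,0,0],-1],
  [[0,0,-0.03],[0,0,0],-1],
  [[0,0,0],[0,0,0],-1],
])

```text
clock: 10.05
tcp_pos: [0.5857, 0.316, 0.0409]
orientation: [0.0, 0.584, 0.811, 0.0]
wrist_force: [0.2, 0.1, 1.5]
finger_gap: -0.0
```

Emit:
move_arm([
  [[0,0,0.3],[0,0,0],-1],
  [[0,0,0.9],[0,0,0],-1],
  [[0,0,0.9],[0,0,0],-1],
  [[0,0,0.9],[0,0,0],-1],
  [[0,0,0.8],[0,0,0],-1],
])

```text
clock: 10.55
tcp_pos: [0.5854, 0.3157, 0.1955]
orientation: [0.0, 0.584, 0.811, 0.0]
wrist_force: [-0.3, -0.1, -0.3]
finger_gap: -0.0001
```

```bash
python3 look.py 197 225 y4
```

```text
10.6 [0.5876 0.3166 0.2017] [1.19 1.06 3.78] [193.8 192.3]
```

View pics/y4.png

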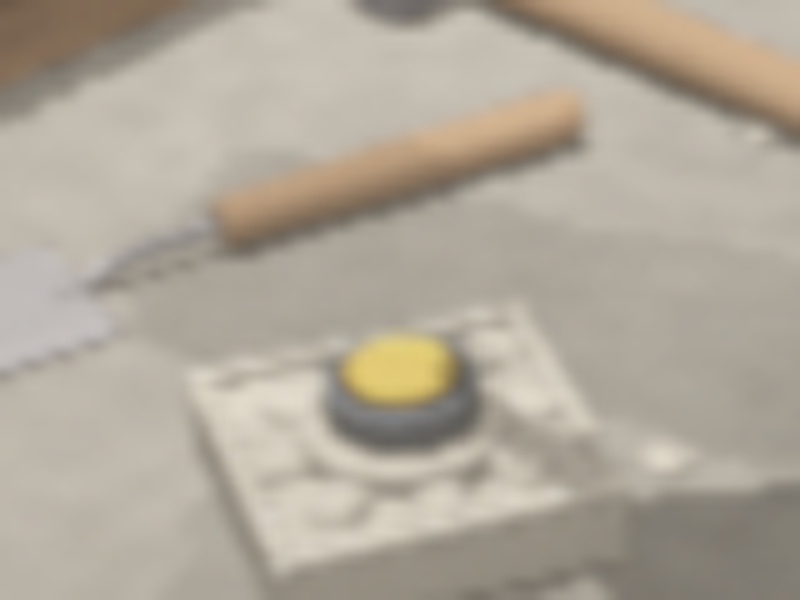

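Yellow is down about 8 mm and the tile hasn't moved. Next is red.

Emit:
move_arm([
  [[-0.1,-0.95,0],[0,0,-0.45],-1],
  [[-0.1,-0.95,0],[0,0,-0.45],-1],
  [[-0.1,-0.95,0],[0,0,-0.45],-1],
  [[-0.1,-0.95,0],[0,0,-0.45],-1],
  [[-0.1,-0.95,0],[0,0,-0.45],-1],
])

```text
clock: 11.1
tcp_pos: [0.5648, 0.1244, 0.1933]
orientation: [0.0, 0.705, 0.709, -0.0]
wrist_force: [-0.1, -0.4, -0.8]
finger_gap: 0.0001
```

Emit:
move_arm([
  [[-0.1,-0.95,0],[0,0,-0.45],-1],
  [[-0.1,-0.95,0],[0,0,-0.45],-1],
  [[-0.1,-0.95,0],[0,0,-0.45],-1],
  [[-0.1,-0.95,0],[0,0,-0.45],-1],
  [[-0.1,-0.95,0],[0,0,-0.45],-1],
])

```text
clock: 11.6
tcp_pos: [0.5449, -0.0656, 0.1934]
orientation: [0.0, 0.807, 0.59, -0.0]
wrist_force: [0.2, -0.2, -0.4]
finger_gap: -0.0002
```

Emit:
move_arm([
  [[-0.1,-0.95,0],[0,0,-0.45],-1],
  [[-0.1,-0.95,0],[0,0,-0.45],-1],
  [[-0.1,-0.95,0],[0,0,-0.45],-1],
  [[-0.1,-0.95,0],[0,0,-0.45],-1],
  [[-0.1,-0.95,0],[0,0,-0.45],-1],
])

```text
clock: 12.1
tcp_pos: [0.5248, -0.2556, 0.1934]
orientation: [-0.0, 0.89, 0.457, -0.0]
wrist_force: [0.1, 0.5, 0.3]
finger_gap: 0.0002
```

Emit:
move_arm([
  [[-0.1,-0.4,0],[0,0,0],-1],
  [[0,0,0],[0,0,0],-1],
  [[0,0,0],[0,0,0],-1],
])

```text
clock: 12.4
tcp_pos: [0.5212, -0.2695, 0.193]
orientation: [-0.001, 0.889, 0.458, 0.0]
wrist_force: [-0.7, 0.2, 0.5]
finger_gap: 0.0001
```

```bash
python3 look.py 328 155 r1
```

```text
12.45 [ 0.5214 -0.269   0.1931] [ 0.43 -0.36 -0.33] [326.7 145.8]
```

View pics/r1.png

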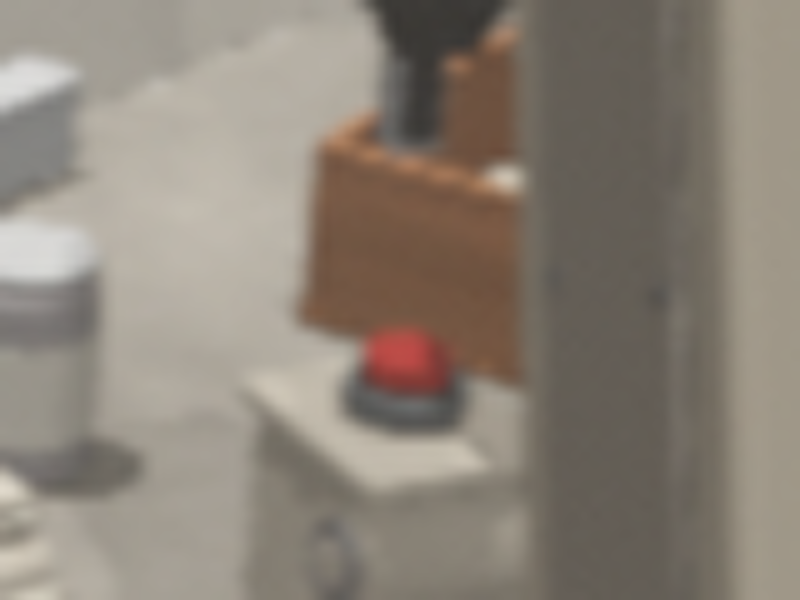

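Emit:
move_arm([
  [[-0.13,-0.25,0],[0,0,0],-1],
  [[0,0,-0.5],[0,0,0],-1],
  [[0,0,-0.5],[0,0,0],-1],
  [[0,0,-0.3],[0,0,0],-1],
  [[0,0,0],[0,0,0],-1],
])

```text
clock: 12.95
tcp_pos: [0.5152, -0.2789, 0.1393]
orientation: [-0.002, 0.889, 0.458, -0.001]
wrist_force: [-0.5, -0.0, 0.4]
finger_gap: 0.0001
```

Emit:
move_arm([
  [[0,0,0],[0,0,0],-1],
  [[0,0,0],[0,0,0],-1],
])

```text
clock: 13.15
tcp_pos: [0.5169, -0.2804, 0.1422]
orientation: [0.001, 0.889, 0.458, 0.0]
wrist_force: [-0.1, -0.2, 0.1]
finger_gap: 0.0001
```

```bash
python3 look.py 328 155 r2
```

```text
13.2 [ 0.517  -0.2805  0.1422] [-0.41  0.03  0.64] [328.1 157.8]
```

View pics/r2.png

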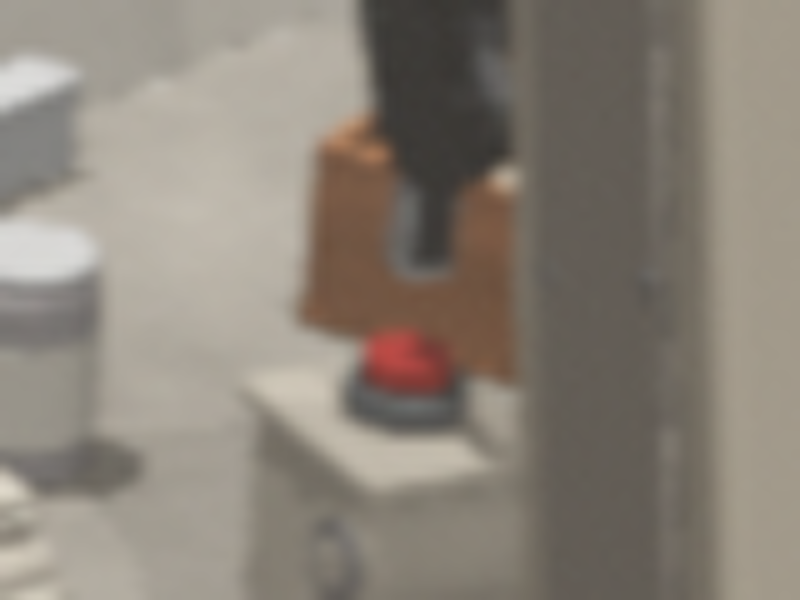

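Emit:
move_arm([
  [[0.03,0.08,-0.2],[0,0,0],-1],
  [[0,0,-0.2],[0,0,0],-1],
  [[0,0,-0.2],[0,0,0],-1],
  [[0,0,0],[0,0,0],-1],
  [[0,0,0],[0,0,0],-1],
])

```text
clock: 13.7
tcp_pos: [0.5172, -0.2767, 0.1164]
orientation: [-0.0, 0.889, 0.458, -0.0]
wrist_force: [0.2, -0.6, 0.2]
finger_gap: -0.0004
```

```bash
python3 look.py 328 155 r3
```

```text
13.75 [ 0.5174 -0.277   0.1169] [ 0.05  0.94 -0.35] [326.9 164.1]
```

View pics/r3.png

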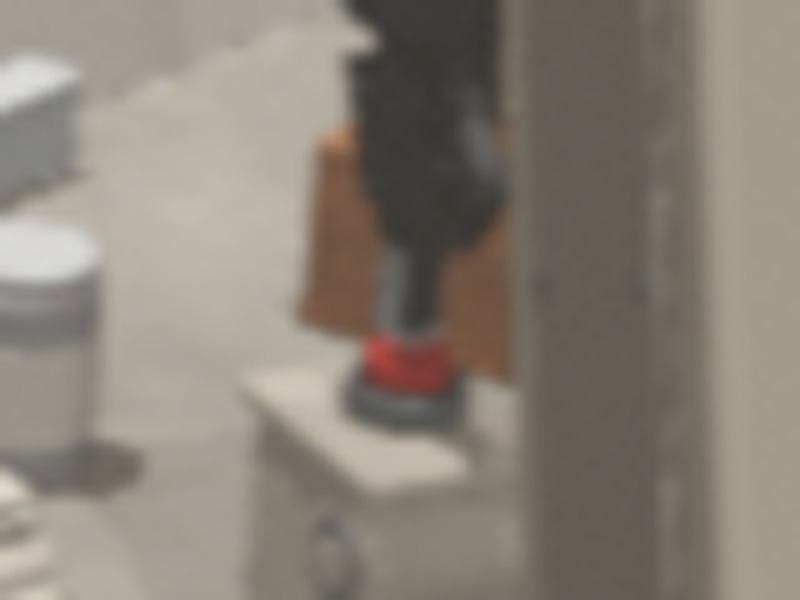

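The finger is centred over the red cap, about 6 mm above it.

Emit:
move_arm([
  [[0,0,-0.05],[0,0,0],-1],
  [[0,0,-0.05],[0,0,0],-1],
  [[0,0,-0.04],[0,0,0],-1],
  [[0,0,-0.04],[0,0,0],-1],
])

```text
clock: 14.15
tcp_pos: [0.5175, -0.277, 0.1097]
orientation: [0.0, 0.889, 0.458, 0.0]
wrist_force: [0.1, -0.1, 0.1]
finger_gap: 0.0005
```

Emit:
move_arm([
  [[0,0,-0.04],[0,0,0],-1],
  [[0,0,-0.04],[0,0,0],-1],
])

```text
clock: 14.35
tcp_pos: [0.5176, -0.277, 0.1069]
orientation: [0.0, 0.889, 0.458, 0.0]
wrist_force: [-0.8, 0.3, 2.4]
finger_gap: 0.0001
```

Emit:
move_arm([
  [[0,0,-0.04],[0,0,0],-1],
  [[0,0,-0.02],[0,0,0],-1],
  [[0,0,0],[0,0,0],-1],
])

```text
clock: 14.65
tcp_pos: [0.5175, -0.277, 0.1041]
orientation: [0.0, 0.889, 0.458, 0.0]
wrist_force: [-1.1, 0.5, 2.3]
finger_gap: -0.0001
```

Emit:
move_arm([
  [[0,0,-0.04],[0,0,0],-1],
  [[0,0,-0.02],[0,0,0],-1],
  [[0,0,0],[0,0,0],-1],
])

```text
clock: 14.95
tcp_pos: [0.5175, -0.277, 0.1016]
orientation: [0.0, 0.889, 0.458, -0.0]
wrist_force: [-0.5, -0.3, 1.5]
finger_gap: -0.0001
```

Emit:
move_arm([
  [[0,0,0.3],[0,0,0],-1],
  [[0,0,0.8],[0,0,0],-1],
  [[0,0,0.9],[0,0,0],-1],
  [[0,0,0.4],[0,0,0],-1],
  [[0,0,0],[0,0,0],-1],
])

```text
clock: 15.45
tcp_pos: [0.5192, -0.2781, 0.2016]
orientation: [0.003, 0.889, 0.458, 0.001]
wrist_force: [0.2, -1.5, 0.2]
finger_gap: -0.0001
```

```bash
python3 look.py 328 155 r4; python3 - <<'E'
from h import *
from workcell import eyes
for n in("top","side"):
    f=eyes.read_camera(n)["frame"];cv2.imwrite(f"pics/end_{n}.png",f[:,:,::-1])
E
```

```text
15.5 [ 0.5184 -0.2775  0.1995] [-1.22 -0.06 -0.96] [328.9 143.8]
```

View pics/r4.png

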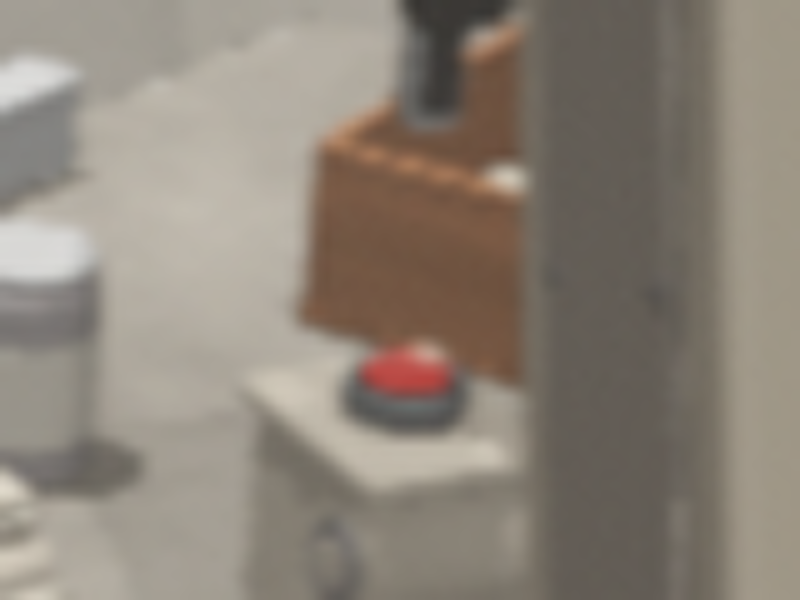

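View pics/end_side.png

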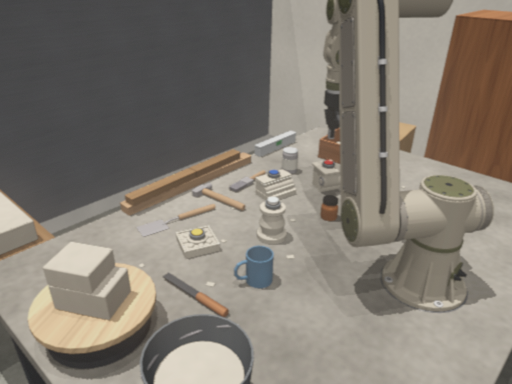

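All three caps are down, white is still out, and the arm is clear with nothing shifted. Handing in.

```bash
python3 -c "
from workcell import env,job
print(job.hand_in()); s=env.get_state();print(s['clock'],s['tcp_pos'],s['wrist_force'])"
```

```text
the job is handed in; nothing more can be done
None
the job is handed in; nothing more can be done
```

I pressed the blue, yellow and red caps in that order, with the gripper shut, and handed the job in at about 15.7 s of the 48 s allowed. Hand-in reports no verdict.

- **Caps:** by tool travel after contact and by the side pictures, each cap went down about 7–9 mm and stayed down. Wrist force readings stayed under about 4 N. I never approached the white cap, and it looks fully out.
- **Castings and bystanders:** none of the castings looked shifted or tipped. Nothing else on the bench looks moved in the final side picture. I saved a final top picture but didn't inspect it. At hand-in the fingers hung about 100 mm above the corbel's cap, touching nothing.
- **What disagreed:** the stated fingertip position (19 mm ahead of the TCP) did not hold. With the gripper shut, the first contact came with the TCP about 11–12 mm below the cap top on all three caps. I found this from the side view and a slow descent, and set heights from contact after that.
- **Position estimates:** the side camera's estimates were a few mm off the top camera's (up to about 13 mm at the given heights). I used the top-view positions and nudged by 2–4 mm from the side pictures.

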